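Unclamp a torn sieve insert and discard it

ROBOT

A 6-joint arm with a two-finger parallel gripper is mounted at the origin on a cart in front of the work surface, level with it; the furniture and walls round the work are solid. World frame = base frame: x ahead of the robot, y to its left, z up, the work surface at z = 0. Lengths are in m, angles in rad, forces in N, time in s.
With the tool pointing down it reaches from about 0.375 to 0.975 m from the base axis. Payload 3.8 kg.
Tool frame: the origin (TCP) lies at the very end of the fingers, on their centre line; the grasp point (between the pads) lies 19 mm behind it; z points along the fingers, y is the line along which they close (so a half turn about z gives the same grasp; the last joint's range is limited). The gripper opens to 85 mm and grips with 20 to 120 N. Pads are 22 mm wide; open, the fingers measure 114 mm over their backs; the gripper's body (76 mm by 85 mm) begins 54 mm behind the grasp point. The pads swing forward as they close: fully open they stand 13 mm farther back than shut.
Start: joints at [1.231, 0.264, 1.604, -0, 1.274, -0.037], TCP at [0.201, 0.644, 0.231] pointing down, gripper open.
Joint ranges: [-2.63, 2.63], [-0.94, 2.18], [0.31, 2.57], [-1.31, 4.45], [0, 2.66], [-2.55, 2.55]. Speed limits (rad/s): [2.57, 2.57, 3.14, 3.14, 3.14, 3.14].

INTERFACE

Orientations are given as a unit quaternion [x, y, z, w].
In Python, from rig import ctrl gives the robot as it stands.
- The arm moves only by the tool jog_arm, never from a script. Its argument "steps" is text: rows parted by semicolons, each of 7 numbers parted by spaces: the opening, from -1 (shut) to 1 (fully open), then the shift along the tool's x, y, z in m, then the turn, a rotation vector about the tool's x, y, z in degrees. A call has 1 to 8 rows; each row is the pose to reach, as a shift and turn from the pose commanded when the call began, along the tool's axes at that moment; what a row does not reach only later rows make up. A row lasts 1/12 s, in which the tool goes at most 41.7 mm and 7.16 degrees, less where a joint would pass 70% of its speed; a pose out of reach is approached as far as the arm can. A call with a gripper value outside its range is refused whole. The fingers move at their own pace and stop on an object; the grip force is fixed at half the most. Time passes only in rows, so rows that repeat a pose let the fingers close. It gives the time, the measured TCP pose, the force, the opening and the grip force at its end, in the units of the state.
- ctrl.sense(): the state, without advancing time (a new reading comes with each control period).
- ctrl.get_image(name): name is "scene" or "side" or "wrist"; returns the picture (384x512x3 uint8, red, green, blue); there is no depth.
- ctrl.camera_model(name): a dict with "intrinsics" (3x3 intrinsics, pixels), "k1" (the pictures are not rectified: a ray, as slopes to the right and down, at radius r is drawn at 1 + k1 r^2 times it, then the intrinsics apply), "cam_to_world" (4x4, takes a point from camera to world coordinates); the wrist camera has in their place "T_tool_cam" (4x4, takes a point from camera to tool coordinates, whose origin is the TCP and whose axes are the flange's). Camera axes: x right, y down, z forward; pixel columns grow to the right and rows downward; lengths in m; the calibration is good to about 2 mm. A picture is of the moment at which its call begins: read the wrist's pose just before it. camera_model takes no time and is no camera call.
- ctrl.job_done(): hands the job in; it is judged then, once.
The state is a dict: "clock": time; "joint_pos": joint angles; "joint_vel": joint speeds; "joint_efforts": joint torques, N m; "eef_pos": TCP position; "orientation": TCP orientation; "contact_force": force on the tool from outside, world axes, zero at the start; "torque": the same for the moment, N m; "width": opening from 0.0 (shut) to 1.0 (fully open); "gripper_force": force on a finger pad.
Only numpy, scipy, OpenCV 4.12 (cv2) and the standard library are available. Lean on these libraries where they do the work, as an engineer would, in place of code of your own. Each camera call takes 0.05 s, during which the arm holds its last target. There are 200 camera calls.

TASK

The mesh of the sieve insert in the sifting box is torn. Unscrew all three captive hook bolts, anticlockwise and fully back to their end stops, while the insert stays in its seat; then lift the insert out by its handle and put it inside the white tub. Leave the canister, the jars and the tub where they stand.

Things in the scene. Friction and masses are not known exactly. Their poses are not given: they have to be found in the camera images.
- sieve_box: Fixed plywood sifting box with aluminium deck, 190 x 270 x 70 mm (x, y, z); wire pan pull on its -x side. Origin under its centre on the table, z up, deck top at z 70. A recess in the deck, 125 x 175 mm, 8 deep, holds the sieve insert; three captive hook bolts stand round it. Upright park pins (6 mm thick, 12 high) on the deck stop the hook feet.
- sieve: Loose sieve insert, 0.28 kg: flat steel frame 120 x 170 x 10 mm (x, y, z) with torn wire mesh, lying in the recess, frame top 2 mm above the deck, 2.5 mm play all round. Origin at the underside's centre, z up. Bridge handle over its middle: bar 12 mm thick (x), 86 long (y), 12 high, top at z 49, open below, feet at y +-40 mm.
- sieve_handle (a point): centre of the sieve insert's handle bar, 43 mm above the insert's underside; axes as the insert
- tub: Loose white tub, open on top, outside 253 x 363 x 128 mm (x, y, z), walls slope: inside floor about 160 x 270 mm, 9 mm thick, mouth about 200 x 310 mm. Origin under its centre, z up.
- canister: Loose square clear canister with green lid, 68 x 58 mm, 113 mm high; bystander. Origin under its centre.
- jar: Loose round clear rearing jar with lid, at the left front of the table, 102 mm across, 73 mm high; bystander. Origin under its centre.
- bolt_single (a joint): Captive hook bolt alone at the box's +y side (x 0, y +107 mm in its frame). Rad: 0 = clamped, hook foot over the insert's frame; grows as it is unscrewed, anticlockwise from above, rising 4 mm a turn. The end stop (foot against its park pin) is somewhere from 1.7 to 2.6 rad, different for each bolt: feel for it. Stiff (0.12 N m), stays where left.
- bolt_single_grip (a point): Centre of that bolt's black bar grip, on the bolt axis, 46 mm above the deck when clamped. Bar 62 mm long along this point's x, 15 thick along y, 24 high (12 above and below this point), on a shank 12 mm thick. The steel hook foot, 35 mm long, top 11 mm above the deck, points along this point's +x.
- bolt_near (a joint): Captive hook bolt at the box's -y side, -x end (x -55, y -107 mm in its frame). Rad: 0 = clamped, hook foot over the insert's frame; grows as it is unscrewed, anticlockwise from above, rising 4 mm a turn. The end stop (foot against its park pin) is somewhere from 1.7 to 2.6 rad, different for each bolt: feel for it. Stiff (0.12 N m), stays where left.
- bolt_near_grip (a point): Centre of that bolt's black bar grip, on the bolt axis, 46 mm above the deck when clamped. Bar 62 mm long along this point's x, 15 thick along y, 24 high (12 above and below this point), on a shank 12 mm thick. The steel hook foot, 35 mm long, top 11 mm above the deck, points along this point's +x.
- bolt_far (a joint): Captive hook bolt at the box's -y side, +x end (x +55, y -107 mm in its frame). Rad: 0 = clamped, hook foot over the insert's frame; grows as it is unscrewed, anticlockwise from above, rising 4 mm a turn. The end stop (foot against its park pin) is somewhere from 1.7 to 2.6 rad, different for each bolt: feel for it. Stiff (0.12 N m), stays where left.
- bolt_far_grip (a point): Centre of that bolt's black bar grip, on the bolt axis, 46 mm above the deck when clamped. Bar 62 mm long along this point's x, 15 thick along y, 24 high (12 above and below this point), on a shank 12 mm thick. The steel hook foot, 35 mm long, top 11 mm above the deck, points along this point's +x.
Not all that is in view belongs to the job. Of the things that look like the sieve, the larger one is meant.

How it is judged:
On the way, in this order (a step that is already met when the one before it is completed fails the run):
1. all three hook bolts are unscrewed to their end stops with the sieve insert still in its seat (value of joint bolt_single above 2.03 rad and value of joint bolt_near above 1.78 rad and value of joint bolt_far above 2.28 rad and distance of sieve from where it was at the start of the episode below 0.012 m), for 0.2 s.
2. the sieve insert is lifted clear out of the box (z of sieve in the frame of sieve_box above 0.09 m), for 0.1 s.
At the end, for the whole second after the job is handed in: Each of the three bolts is within 0.12 rad of its end stop; the sieve insert lies at rest inside the upright tub (its origin within 90 mm in x and 140 mm in y of the tub's centre and less than 90 mm above the tub's underside) (value of joint bolt_single above 2.03 rad and value of joint bolt_near above 1.78 rad and value of joint bolt_far above 2.28 rad and x of sieve in the frame of tub between -0.09 and 0.09 m and y of sieve in the frame of tub between -0.14 and 0.14 m and z of sieve in the frame of tub below 0.09 m and linear speed of sieve below 0.02 m/s and angle between tub's own z axis and vertical below 0.1 rad); the robot touches nothing.
It fails at once if the canister or the jar is moved by more than 30 mm (not (distance of each of canister, jar from where it was at the start of the episode below 0.03 m)).
It fails at once if the tub is shifted by more than 60 mm (distance of tub from where it was at the start of the episode above 0.06 m).
It also fails if it takes over 72 s, if anything falls off the work surface, if the arm or the gripper's body presses on something with over 40 N, if the wrist force passes 120 N, or if a joint passes its speed limit or range.

## Working session

There is one attempt and no reset: what is moved stays moved. The work goes in short steps, Python scripts to look and compute and a tool call to move; the robot and the scene stay as the last step left them, time stands still between calls to the robot, and variables do not carry over. Pictures are saved under pics/ and viewed, at most 10 in all, crops included, and the job is handed in when it is done.

Besides the shell and the picture viewer there is one more tool, called after ">>>" by a JSON object that holds its "api" and its "payload", one argument or row to a line. jog_arm: Moves the arm, as the interface text tells. Its arguments: {"type":"object","properties":{"steps":{"type":"string"}},"required":["steps"]}

```bash
ls; mkdir -p pics
python3 - <<'E'
from rig import ctrl
import cv2,numpy as np
np.set_printoptions(precision=4,suppress=True)
for n in ["scene","side","wrist"]:
    cv2.imwrite(f"pics/{n}0.png",ctrl.get_image(n)[:,:,::-1]); m=ctrl.camera_model(n)
    for k,v in m.items(): print(n,k,np.array(v).tolist())
s=ctrl.sense(); print(s)
a=cv2.imread("pics/scene0.png");cv2.imwrite("pics/scene0b.png",cv2.resize(a,(800,600)))
a=cv2.imread("pics/side0.png");cv2.imwrite("pics/side0b.png",cv2.resize(a,(800,600)))
E
```

```text
pics
scene intrinsics [[356.6294658941056, 0.0, 264.2049373194231], [0.0, 356.6294658941056, 190.65605930155712], [0.0, 0.0, 1.0]]
scene k1 -0.04211052402067337
scene cam_to_world [[0.8269624483932213, -0.3815789262466226, 0.4129535470146295, -0.029724408670632658], [-0.5622247478834985, -0.5533047523081632, 0.6146195440600136, -0.7718128461772782], [-0.006036705626901695, -0.7404399868440905, -0.6720953682830269, 1.021407149973329], [0.0, 0.0, 0.0, 1.0]]
side intrinsics [[408.01458629006083, 0.0, 263.14386979822154], [0.0, 408.01458629006083, 187.06286128356598], [0.0, 0.0, 1.0]]
side k1 -0.14791405938879343
side cam_to_world [[0.9997951819975132, 0.010203790823061089, -0.017477891960958312, 0.5855293399245648], [0.02015708873210291, -0.5793993039763151, 0.8147945374912668, -1.2464445981201489], [-0.001812685412818791, -0.8149799563207679, -0.5794863112852567, 1.0157564161572155], [0.0, 0.0, 0.0, 1.0]]
wrist intrinsics [[338.1269997861433, 0.0, 247.21320738730097], [0.0, 338.1269997861433, 188.7472298429832], [0.0, 0.0, 1.0]]
wrist k1 -0.034923432651844284
wrist T_tool_cam [[1.4677305549831983e-05, -0.9456189192754844, -0.32527658890986916, 0.08278004836048561], [0.9999994929263262, 0.00034141370488554364, -0.0009474089775878213, -8.324577732121696e-05], [0.0010069417388306604, -0.32527641006526353, 0.9456184447880592, -0.1425464404221741], [0.0, 0.0, 0.0, 1.0]]
{'clock': 0.15, 'joint_pos': array([ 1.2311,  0.2646,  1.6051,  0.    ,  1.2737, -0.0369]), 'joint_vel': array([-0.0002, -0.0008, -0.0039,  0.0006, -0.0008, -0.0008]), 'joint_efforts': array([ -0.0004, -51.5916, -36.7955,  -0.0001,   0.0082,  -0.    ]), 'eef_pos': array([0.2011, 0.6437, 0.2302]), 'orientation': array([ 0.1508,  0.9886, -0.0009, -0.0002]), 'contact_force': array([ 0.236 , -0.3099,  0.3883]), 'torque': array([-0.0492,  0.0166, -0.0165]), 'gripper_force': 0.0, 'width': 0.9955771120942771}
```

View pics/scene0b.png

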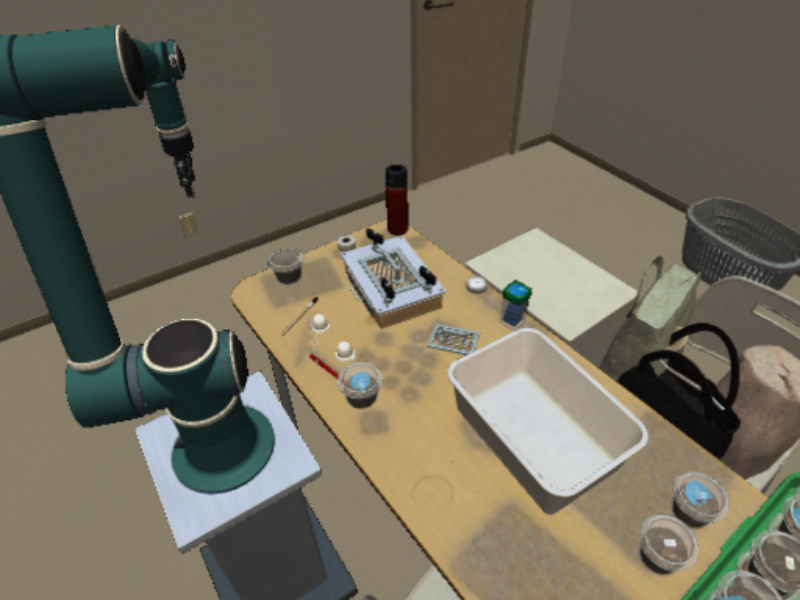

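View pics/side0b.png

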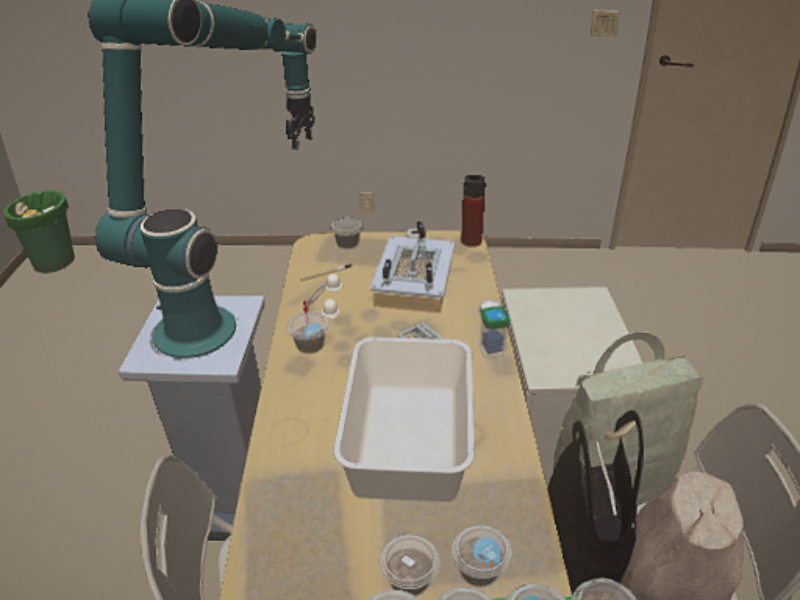

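The scene view shows the box at about (390,275) of 800x600, with grips at (375,237), (388,290) and (428,276). The tub is at (545,415). The smaller decoy sieve is at (455,338). The side view has the box at (415,268) and the tub at (408,410).

```bash
cat > h.py <<'E'
import numpy as np, cv2
from scipy.spatial.transform import Rotation as R
np.set_printoptions(precision=4,suppress=True)
def tool(s):
    T=np.eye(4);T[:3,:3]=R.from_quat(s["orientation"]).as_matrix();T[:3,3]=s["eef_pos"];return T
def pose(m,T=None):
    return np.array(m["cam_to_world"]) if "cam_to_world" in m else T@np.array(m["T_tool_cam"])
def ray(m,uv,T=None):
    k=m["k1"]
    p=cv2.undistortPoints(np.array(uv,float).reshape(-1,1,2),np.array(m["intrinsics"]),np.array([k,0,0,0.]),None,None,None).reshape(-1,2)
    P=pose(m,T); d=np.c_[p,np.ones(len(p))]@P[:3,:3].T
    return P[:3,3],d
def onz(m,uv,z,T=None):
    o,d=ray(m,uv,T); return o+d*((z-o[2])/d[:,2])[:,None]
def tri(o1,d1,o2,d2):
    A=np.zeros((3,3));b=np.zeros(3)
    for o,d in((o1,d1),(o2,d2)):
        d=d/np.linalg.norm(d);M=np.eye(3)-np.outer(d,d);A+=M;b+=M@o
    return np.linalg.solve(A,b)
def proj(m,X,T=None):
    P=np.linalg.inv(pose(m,T));c=np.atleast_2d(X)@P[:3,:3].T+P[:3,3]
    return cv2.projectPoints(c,np.zeros(3),np.zeros(3),np.array(m["intrinsics"]),np.array([m["k1"],0,0,0.]))[0].reshape(-1,2)
E
python3 - <<'E'
from rig import ctrl
from h import *
s=ctrl.camera_model("scene");d=ctrl.camera_model("side");f=.64
c=np.array([[341,250],[405,237],[443,292],[383,312]])*f
print("deck scene",onz(s,c,.07))
c=np.array([[388,238],[455,241],[442,298],[374,293]])*f
print("deck side",onz(d,c,.07))
for n,a,b in[("single",(375,237),(421,230)),("near",(388,288),(386,269)),("far",(428,275),(430,270))]:
    print(n,tri(*[q for m,u in((s,a),(d,b)) for q in (lambda o,r:(o,r[0]))(*ray(m,[np.array(u)*f]))]))
print("tub scene",onz(s,np.array([[449,368],[532,330],[648,432],[560,495]])*f,.128))
print("tub side",onz(d,np.array([[355,340],[470,340],[473,470],[336,465]])*f,.128))
E
```

```text
deck scene [[0.5012 0.3787 0.07  ]
 [0.6835 0.3276 0.07  ]
 [0.6314 0.0729 0.07  ]
 [0.465  0.0972 0.07  ]]
deck side [[0.484  0.355  0.07  ]
 [0.6786 0.3414 0.07  ]
 [0.6355 0.0598 0.07  ]
 [0.462  0.0785 0.07  ]]
single [0.58   0.3196 0.1178]
near [0.4926 0.1144 0.1214]
far [0.6034 0.1009 0.1244]
tub scene [[ 0.4587 -0.1786  0.128 ]
 [ 0.6791 -0.1952  0.128 ]
 [ 0.6735 -0.5205  0.128 ]
 [ 0.4438 -0.517   0.128 ]]
tub side [[ 0.44   -0.1797  0.128 ]
 [ 0.6905 -0.1752  0.128 ]
 [ 0.6773 -0.5306  0.128 ]
 [ 0.4372 -0.5242  0.128 ]]
```

```bash
cat >> h.py <<'E'
def go(s,xyz,yaw):
    "shift and rotvec (deg) in tool axes to TCP xyz, tool down, tool x at yaw"
    T=tool(s);c,n=np.cos(yaw),np.sin(yaw)
    D=np.array([[c,n,0],[n,-c,0],[0,0,-1.]])
    print("shift",T[:3,:3].T@(np.array(xyz)-T[:3,3]),"rot",np.degrees(R.from_matrix(T[:3,:3].T@D).as_rotvec()))
E
python3 -c "
from rig import ctrl
from h import *
go(ctrl.sense(),[.577,.247,.28],1.43)"
```

```text
shift [-0.4771 -0.2667 -0.0493] rot [-0.0909  0.0691 80.716 ]
```

>>> {"api": "jog_arm", "payload": {
  "steps": "1 -0.477 -0.267 -0.049 0 0 80.7;1 -0.477 -0.267 -0.049 0 0 80.7;1 -0.477 -0.267 -0.049 0 0 80.7;1 -0.477 -0.267 -0.049 0 0 80.7;1 -0.477 -0.267 -0.049 0 0 80.7;1 -0.477 -0.267 -0.049 0 0 80.7;1 -0.477 -0.267 -0.049 0 0 80.7;1 -0.477 -0.267 -0.049 0 0 80.7"
}}

```text
clock: 0.82
eef_pos: [0.4303, 0.4013, 0.261]
orientation: [0.609, 0.793, -0.0, -0.0]
contact_force: [0.9, 0.1, -1.3]
width: 1.002
gripper_force: 0.0
```

```bash
python3 -c "
from rig import ctrl
from h import *
go(ctrl.sense(),[.577,.247,.28],1.43)"
```

```text
shift [-0.1871  0.1017 -0.019 ] rot [-0.0133  0.0108 23.0796]
```

>>> {"api": "jog_arm", "payload": {
  "steps": "1 -0.187 0.102 -0.019 0 0 23;1 -0.187 0.102 -0.019 0 0 23;1 -0.187 0.102 -0.019 0 0 23;1 -0.187 0.102 -0.019 0 0 23;1 -0.187 0.102 -0.019 0 0 23;1 -0.187 0.102 -0.019 0 0 23;1 -0.187 0.102 -0.019 0 0 23;1 -0.187 0.102 -0.019 0 0 23"
}}

```text
clock: 1.48
eef_pos: [0.577, 0.2496, 0.2794]
orientation: [0.753, 0.658, -0.0, -0.001]
contact_force: [-0.5, 0.3, 0.2]
width: 0.997
gripper_force: 0.0
```

Run:
```python
from rig import ctrl
from h import *
s=ctrl.sense();print(s["eef_pos"],s["joint_pos"],s["joint_vel"])
im=ctrl.get_image("wrist")[:,:,::-1]
cv2.imwrite("pics/w1.png",im);cv2.imwrite("pics/w1b.png",cv2.resize(im,(800,600)))
np.save("T1.npy",tool(s))
```

```text
[0.577  0.2496 0.2794] [0.3682 0.1524 1.6489 0.0009 1.3416 0.5028] [ 0.0322 -0.0093  0.0127  0.0011 -0.001  -0.0006]
```

View pics/w1b.png

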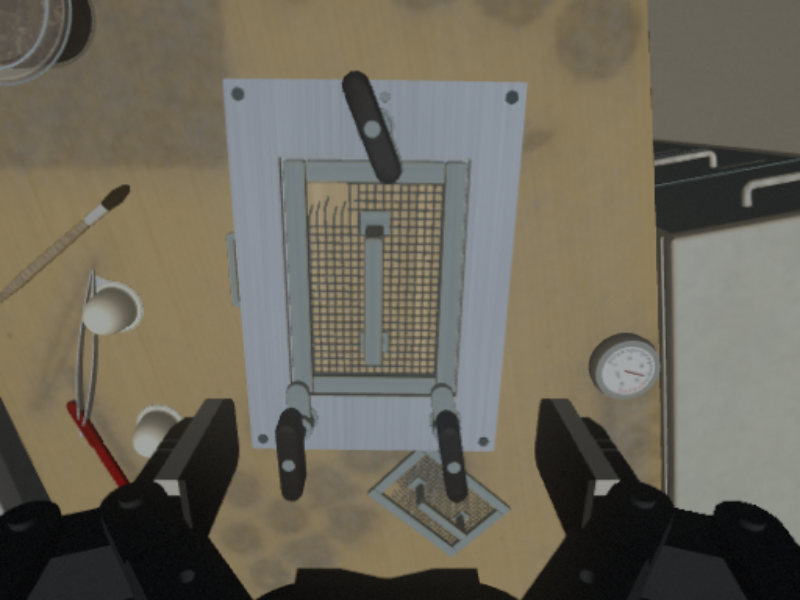

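The wrist view shows the deck corners at (224,80), (527,84), (494,449) and (253,449), with bolt tops at (372,129), (288,466) and (454,467). The single bar is tilted from (356,75) to (392,180), and the handle runs from (374,230) to (373,365).

Run:
```python
from rig import ctrl
from h import *
m=ctrl.camera_model("wrist");T=np.load("T1.npy");f=.64
D=onz(m,np.array([[224,80],[527,84],[494,449],[253,449]])*f,.07,T)
print(D,"centre",D.mean(0),[np.linalg.norm(D[i]-D[i-1]) for i in range(4)])
y=D[0]+D[1]-D[2]-D[3];yaw=np.arctan2(-y[0],y[1]);print("yaw",yaw)
c,n=np.cos(yaw),np.sin(yaw);Rz=np.array([[c,-n],[n,c]])
toB=lambda X:(X[:,:2]-D.mean(0)[:2])@Rz
# dark masks for bars
im=cv2.imread("pics/w1.png");g=im.max(2)
for nm,(x0,y0,x1,y1) in dict(single=(335,60,410,190),near=(265,400,312,510),far=(425,400,475,510)).items():
    x0,y0,x1,y1=[int(q*f) for q in(x0,y0,x1,y1)]
    k=(g[y0:y1,x0:x1]<75).astype(np.uint8)
    cs=max(cv2.findContours(k,0,2,offset=(x0,y0))[0],key=cv2.contourArea)
    r=cv2.minAreaRect(cs);b=cv2.boxPoints(r)
    mid=[(b[i]+b[(i+1)%4])/2 for i in range(4)]
    e=sorted([(mid[0],mid[2]),(mid[1],mid[3])],key=lambda p:-np.linalg.norm(p[0]-p[1]))[0]
    E=onz(m,np.array(e),.122,T);v=E[0]-E[1]
    print(nm,r,"len",np.linalg.norm(v),"baryaw",np.arctan2(v[1],v[0])%np.pi,E.mean(0))
dots=onz(m,np.array([[372,129],[288,466],[454,467]])*f,.128,T);print("dots",dots,toB(dots))
H=onz(m,np.array([[374,233],[373,362]])*f,.111,T);print("handle",H,toB(H))
S=onz(m,np.array([[284,160],[469,163],[456,393],[290,392]])*f,.072,T);print("sieve",S.mean(0),toB(S))
```

```text
[[0.4915 0.366  0.07  ]
 [0.6784 0.3382 0.07  ]
 [0.6394 0.0736 0.07  ]
 [0.4513 0.0988 0.07  ]] centre [0.5651 0.2192 0.07  ] [np.float64(0.2701901198868209), np.float64(0.18894134319045724), np.float64(0.26743486685610807), np.float64(0.18984429275136952)]
yaw -0.14769025234125568
single ((237.70094299316406, 81.42396545410156), (75.96041107177734, 17.745161056518555), 69.27444458007812) len 0.06212338323689503 baryaw 1.8039681613045317 [0.5803 0.3255 0.122 ]
near ((185.51036071777344, 290.37591552734375), (21.50878143310547, 58.96229934692383), 4.763641834259033) len 0.07425884370361997 baryaw 1.3033960091403198 [0.4952 0.1251 0.122 ]
far ((288.78521728515625, 291.94964599609375), (60.30350875854492, 16.27789306640625), 79.99201965332031) len 0.07592760695696768 baryaw 1.6244665830592548 [0.6032 0.1086 0.122 ]
dots [[0.5805 0.3255 0.128 ]
 [0.4943 0.1211 0.128 ]
 [0.6038 0.1057 0.128 ]] [[-0.0005  0.1075]
 [-0.0556 -0.1074]
 [ 0.055  -0.1066]]
handle [[0.5726 0.2659 0.111 ]
 [0.5598 0.1814 0.111 ]] [[ 0.0005  0.0473]
 [ 0.0003 -0.0381]]
sieve [0.5656 0.2207 0.072 ] [[-0.0588  0.0861]
 [ 0.0608  0.0857]
 [ 0.0618 -0.0823]
 [-0.0627 -0.0832]]
```

Run:
```python
import cv2
a=cv2.imread("pics/w1.png")[240:325,165:315];a=cv2.convertScaleAbs(a,alpha=1.8,beta=10)
cv2.imwrite("pics/w1c.png",cv2.resize(a,(750,425),interpolation=cv2.INTER_CUBIC))
```

```text
(no output)
```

View pics/w1c.png

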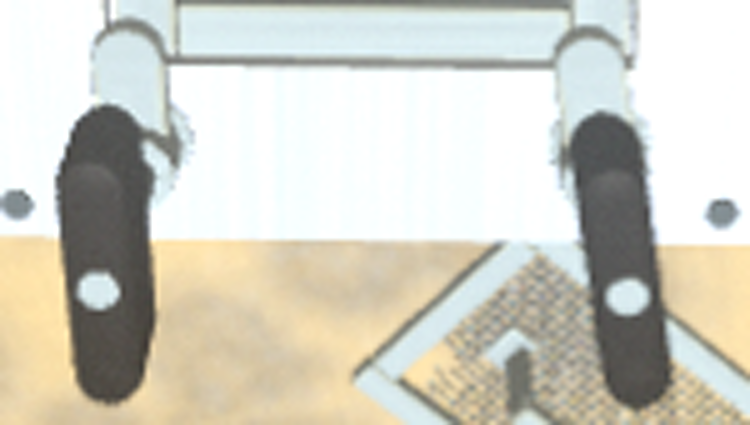

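The crop shows the near bar's top face from (95,165) to (109,402) and the far bar's from (610,170) to (641,406).

Run:
```python
from rig import ctrl
from h import *
m=ctrl.camera_model("wrist");T=np.load("T1.npy")
P=onz(m,np.array([[95,165],[109,402],[610,170],[641,406]])/5+[165,240],.128,T)
for i in(0,2):
    v=P[i]-P[i+1];print(np.linalg.norm(v),np.arctan2(v[1],v[0]),P[i:i+2].mean(0))
s=ctrl.sense()
go(s,[.5805,.3255,.20],1.804);go(s,[.5805,.3255,.099],1.804)
```

```text
0.0590538740042691 1.4220416121262218 [0.4957 0.122  0.128 ]
0.05957588453832469 1.5883018521831547 [0.6035 0.1064 0.128 ]
shift [ 0.075  -0.0058  0.0794] rot [ -0.0921  -0.0186 -21.0004]
shift [ 0.075  -0.0057  0.1804] rot [ -0.0921  -0.0186 -21.0004]
```

>>> {"api": "jog_arm", "payload": {
  "steps": "0.2 0.075 -0.006 0.04 0 0 -21;0.2 0.075 -0.006 0.079 0 0 -21;0.2 0.075 -0.006 0.085 0 0 -21;0.2 0.075 -0.006 0.12 0 0 -21;0.2 0.075 -0.006 0.16 0 0 -21;0.2 0.075 -0.006 0.1805 0 0 -21;0.2 0.075 -0.006 0.1805 0 0 -21;-1 0.075 -0.006 0.1805 0 0 -21"
}}

```text
clock: 2.2
eef_pos: [0.5787, 0.3258, 0.0978]
orientation: [0.619, 0.785, -0.002, -0.001]
contact_force: [0.6, -0.1, -0.4]
width: 0.475
gripper_force: 0.0
```

>>> {"api": "jog_arm", "payload": {
  "steps": "-1 0 0 0 0 0 0;-1 0 0 0 0 0 0;-1 0 0 0 0 0 0;-1 0 0 0 0 0 0;-1 0 0 0 0 0 0"
}}

```text
clock: 2.62
eef_pos: [0.5803, 0.3259, 0.1028]
orientation: [0.62, 0.784, 0.0, -0.001]
contact_force: [-7.9, 0.2, 4.8]
width: 0.167
gripper_force: 59.6
```

>>> {"api": "jog_arm", "payload": {
  "steps": "-1 0 0 -0.0001 0 0 -7;-1 0 0 -0.0002 0 0 -14;-1 0 0 -0.0002 0 0 -21;-1 0 0 -0.0003 0 0 -28;-1 0 0 -0.0004 0 0 -35;-1 0 0 -0.0005 0 0 -42;-1 0 0 -0.0005 0 0 -49;-1 0 0 -0.0006 0 0 -56"
}}

```text
clock: 3.28
eef_pos: [0.5805, 0.3266, 0.1035]
orientation: [0.177, 0.984, 0.002, -0.001]
contact_force: [-7.4, 1.2, 3.9]
width: 0.16
gripper_force: 59.4
```

```bash
cat > st.py <<'E'
from rig import ctrl
from h import *
s=ctrl.sense();T=tool(s);print(s["eef_pos"],"yaw",np.arctan2(T[1,0],T[0,0]),"q6",s["joint_pos"][5],"tz",s["torque"],"F",s["contact_force"],"w",s["width"])
E
python3 st.py
```

```text
[0.5805 0.3266 0.1035] yaw 2.786251626337952 q6 -0.7438180616986296 tz [ 0.5558  1.3501 -0.1383] F [-7.4395  1.2235  3.9071] w 0.16023481406320483
```

>>> {"api": "jog_arm", "payload": {
  "steps": "-1 0 0 -0.0001 0 0 -7;-1 0 0 -0.0002 0 0 -14;-1 0 0 -0.0002 0 0 -21;-1 0 0 -0.0003 0 0 -28;-1 0 0 -0.0004 0 0 -35;-1 0 0 -0.0005 0 0 -42;-1 0 0 -0.0005 0 0 -49;-1 0 0 -0.0005 0 0 -49"
}}

```text
clock: 3.95
eef_pos: [0.58, 0.3271, 0.104]
orientation: [-0.246, 0.969, 0.002, -0.0]
contact_force: [-8.1, 3.2, 5.2]
width: 0.165
gripper_force: 61.3
```

```bash
python3 st.py
```

```text
[0.58   0.3271 0.104 ] yaw -2.6452114423685433 q6 -1.5962152478308484 tz [ 0.5955  1.6186 -1.0678] F [-8.0992  3.2282  5.1738] w 0.1652006762189152
```

>>> {"api": "jog_arm", "payload": {
  "steps": "-1 0 0 0 0 0 -4;-1 0 0 -0.0001 0 0 -8;-1 0 0 -0.0001 0 0 -8"
}}

```text
clock: 4.2
eef_pos: [0.5813, 0.3273, 0.1044]
orientation: [-0.31, 0.951, 0.003, 0.001]
contact_force: [-5.9, 3.9, 4.1]
width: 0.166
gripper_force: 113.1
```

```bash
python3 st.py
```

```text
[0.5813 0.3273 0.1044] yaw -2.510466028082035 q6 -1.7317075998666733 tz [ 0.7039  0.9438 -1.7555] F [-5.9139  3.8588  4.0537] w 0.16562521031821656
```

Run:
```python
from rig import ctrl
from h import *
a=ctrl.get_image("wrist")[:,:,::-1];b=ctrl.get_image("scene")[:,:,::-1]
cv2.imwrite("pics/w2.png",a);cv2.imwrite("pics/s2.png",b)
c=cv2.resize(b[135:215,205:290],(408,384),interpolation=cv2.INTER_CUBIC)
cv2.imwrite("pics/w2b.png",cv2.resize(np.hstack([a[:,100:480],c]),(788,384)))
```

```text
(no output)
```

View pics/w2b.png

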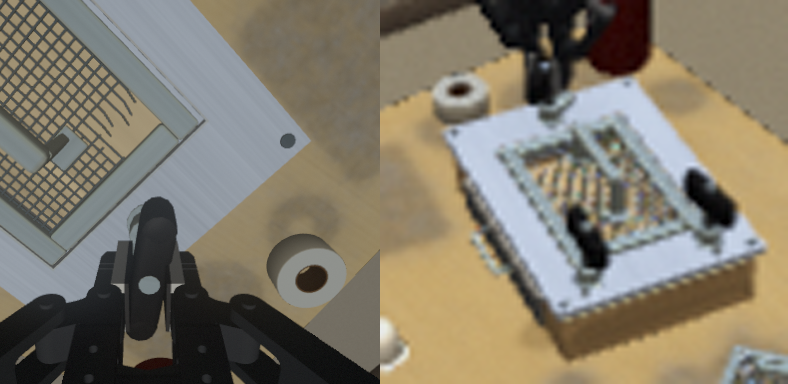

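The wrist view shows the bar gripped and lagging the tool by about 6°, with a pure couple of 1.8 N m. The foot sits at about 2.2 rad from the seat normal, so this bolt is at its stop. I'll release it and go to the far bolt.

>>> {"api": "jog_arm", "payload": {
  "steps": "0.3 0 0 0 0 0 0;0.3 0 0 0 0 0 0;0.3 0 0 0 0 0 0;0.3 0 0 -0.04 0 0 0;0.3 0 0 -0.08 0 0 7;0.3 0 0 -0.09 0 0 14"
}}

```text
clock: 4.8
eef_pos: [0.5852, 0.3264, 0.199]
orientation: [-0.191, 0.982, 0.001, 0.006]
contact_force: [1.0, 0.4, 1.7]
width: 0.65
gripper_force: 0.0
```

```bash
python3 st.py; python3 -c "
from h import *
from rig import ctrl
go(ctrl.sense(),[.6038,.1057,.19],1.588)"
```

```text
[0.5852 0.3264 0.199 ] yaw -2.756969276500031 q6 -1.4832021101079287 tz [ 0.0598 -0.0766 -0.0492] F [0.951  0.4357 1.6762] w 0.6502129533717086
shift [ 0.0657 -0.2115  0.0082] rot [  0.6511   0.4218 111.0503]
```

>>> {"api": "jog_arm", "payload": {
  "steps": "0.2 0.066 -0.2115 0.008 0.6 0.4 111;0.2 0.066 -0.2115 0.008 0.6 0.4 111;0.2 0.066 -0.2115 0.008 0.6 0.4 111;0.2 0.066 -0.2115 0.008 0.6 0.4 111;0.2 0.066 -0.2115 0.008 0.6 0.4 111;0.2 0.066 -0.2115 0.008 0.6 0.4 111;0.2 0.066 -0.2115 0.008 0.6 0.4 111;0.2 0.066 -0.2115 0.008 0.6 0.4 111"
}}

```text
clock: 5.47
eef_pos: [0.6015, 0.102, 0.1836]
orientation: [0.304, 0.953, -0.003, -0.0]
contact_force: [0.3, 0.6, -0.0]
width: 0.601
gripper_force: 0.0
```

```bash
python3 -c "
from h import *
from rig import ctrl
go(ctrl.sense(),[.6038,.1057,.19],1.588)"
```

```text
shift [ 0.0002  0.0043 -0.0064] rot [-0.2718  0.2096 53.559 ]
```

>>> {"api": "jog_arm", "payload": {
  "steps": "0.2 0 0.004 -0.006 -0.2 0.2 53.5;0.2 0 0.004 -0.006 -0.2 0.2 53.5;0.2 0 0.004 -0.006 -0.2 0.2 53.5;0.2 0 0.004 -0.006 -0.2 0.2 53.5;0.2 0 0.004 -0.006 -0.2 0.2 53.5;0.2 0 0.004 -0.006 -0.2 0.2 53.5;0.2 0 0.004 -0.006 -0.2 0.2 53.5;0.2 0 0.004 -0.006 -0.2 0.2 53.5"
}}

```text
clock: 6.13
eef_pos: [0.6037, 0.1071, 0.1896]
orientation: [0.699, 0.715, -0.001, -0.0]
contact_force: [0.2, -0.2, -0.5]
width: 0.601
gripper_force: 0.0
```

```bash
python3 -c "
from h import *
from rig import ctrl
go(ctrl.sense(),[.6038,.1057,.1],1.588)"
```

```text
shift [-0.0014  0.0002  0.0896] rot [-0.0534  0.0365  0.2534]
```

>>> {"api": "jog_arm", "payload": {
  "steps": "0.2 0 0 0.03 0 0 0;0.2 0 0 0.06 0 0 0;0.2 0 0 0.09 0 0 0;0.2 0 0 0.09 0 0 0;-1 0 0 0.09 0 0 0;-1 0 0 0.09 0 0 0;-1 0 0 0.09 0 0 0;-1 0 0 0.09 0 0 0"
}}

```text
clock: 6.8
eef_pos: [0.6029, 0.1076, 0.1017]
orientation: [0.697, 0.717, -0.001, -0.001]
contact_force: [-5.9, -0.4, 4.4]
width: 0.16
gripper_force: 59.6
```

>>> {"api": "jog_arm", "payload": {
  "steps": "-1 0 0 0 0 0 0;-1 0 0 -0.0001 0 0 -7;-1 0 0 -0.0002 0 0 -14;-1 0 0 -0.0002 0 0 -21;-1 0 0 -0.0003 0 0 -28;-1 0 0 -0.0004 0 0 -35;-1 0 0 -0.0005 0 0 -42;-1 0 0 -0.0006 0 0 -49"
}}

```text
clock: 7.47
eef_pos: [0.6023, 0.1076, 0.1023]
orientation: [0.335, 0.942, -0.001, -0.002]
contact_force: [-7.1, -0.7, 6.1]
width: 0.167
gripper_force: 59.8
```

```bash
python3 st.py
```

```text
[0.6023 0.1076 0.1023] yaw 2.4588557171055765 q6 -0.7525323241804357 tz [-0.0036  1.2667 -0.1118] F [-7.1213 -0.6904  6.1258] w 0.16727854691582053
```

>>> {"api": "jog_arm", "payload": {
  "steps": "-1 0 0 -0.0001 0 0 -7;-1 0 0 -0.0002 0 0 -14;-1 0 0 -0.0002 0 0 -21;-1 0 0 -0.0003 0 0 -28;-1 0 0 -0.0004 0 0 -35;-1 0 0 -0.0005 0 0 -42;-1 0 0 -0.0006 0 0 -49;-1 0 0 -0.0006 0 0 -56"
}}

```text
clock: 8.13
eef_pos: [0.6018, 0.1071, 0.1029]
orientation: [-0.147, 0.989, -0.0, -0.002]
contact_force: [-8.8, -2.0, 8.2]
width: 0.165
gripper_force: 60.0
```

```bash
python3 st.py
```

```text
[0.6018 0.1071 0.1029] yaw -2.846847424551119 q6 -1.729909417703017 tz [-0.2833  1.5422 -0.2264] F [-8.7997 -1.96    8.1718] w 0.16493955465510574
```

>>> {"api": "jog_arm", "payload": {
  "steps": "-1 0 0 -0.0001 0 0 -5;-1 0 0 -0.0002 0 0 -10;-1 0 0 -0.0002 0 0 -15;-1 0 0 -0.0002 0 0 -15"
}}

```text
clock: 8.47
eef_pos: [0.6018, 0.1069, 0.103]
orientation: [-0.274, 0.962, 0.0, -0.002]
contact_force: [-7.3, -3.2, 6.9]
width: 0.157
gripper_force: 59.9
```

```bash
python3 st.py
```

```text
[0.6018 0.1069 0.103 ] yaw -2.586994774367984 q6 -1.9896634968382994 tz [-0.294   1.5935  0.1588] F [-7.2594 -3.189   6.9148] w 0.1573341179515002
```

>>> {"api": "jog_arm", "payload": {
  "steps": "-1 0 0 0 0 0 -4;-1 0 0 -0.0001 0 0 -8;-1 0 0 -0.0001 0 0 -8"
}}

```text
clock: 8.72
eef_pos: [0.6018, 0.1068, 0.1031]
orientation: [-0.34, 0.941, 0.0, -0.002]
contact_force: [-7.4, -2.1, 7.6]
width: 0.162
gripper_force: 59.9
```

```bash
python3 st.py
```

```text
[0.6018 0.1068 0.1031] yaw -2.4485784063220857 q6 -2.1281139967949327 tz [-0.4238  1.5522 -0.1153] F [-7.4171 -2.1321  7.6419] w 0.16247599546280286
```

>>> {"api": "jog_arm", "payload": {
  "steps": "-1 0 0 0 0 0 -3;-1 0 0 -0.0001 0 0 -6;-1 0 0 -0.0001 0 0 -6"
}}

```text
clock: 8.97
eef_pos: [0.6018, 0.1066, 0.1032]
orientation: [-0.386, 0.922, 0.001, -0.002]
contact_force: [-8.1, -3.9, 7.3]
width: 0.165
gripper_force: 72.1
```

```bash
python3 st.py
```

```text
[0.6018 0.1066 0.1032] yaw -2.348790749066117 q6 -2.2290553468138103 tz [-0.713   1.5821 -1.6205] F [-8.1148 -3.8872  7.2598] w 0.16509382593411648
```

The far bolt is at its stop, with tz −1.6 N m. I'll release it and go to the near bolt.

>>> {"api": "jog_arm", "payload": {
  "steps": "0.3 0 0 0 0 0 0;0.3 0 0 0 0 0 0;0.3 0 0 0 0 0 0;0.3 0 0 -0.04 0 0 0;0.3 0 0 -0.08 0 0 7;0.3 0 0 -0.09 0 0 14;0.2 0 0 -0.09 0 0 21;0.2 0 0 -0.09 0 0 28"
}}

```text
clock: 9.63
eef_pos: [0.6051, 0.108, 0.1936]
orientation: [-0.15, 0.989, 0.0, 0.002]
contact_force: [-0.1, -0.2, -0.6]
width: 0.601
gripper_force: 0.0
```

```bash
python3 -c "
from h import *
from rig import ctrl
go(ctrl.sense(),[.4943,.1211,.19],1.422)"
```

```text
shift [0.102  0.0453 0.0032] rot [  0.1703   0.1436 115.7732]
```

>>> {"api": "jog_arm", "payload": {
  "steps": "0.2 0.102 0.0453 0.003 0 0 115.8;0.2 0.102 0.0453 0.003 0 0 115.8;0.2 0.102 0.0453 0.003 0 0 115.8;0.2 0.102 0.0453 0.003 0 0 115.8;0.2 0.102 0.0453 0.003 0 0 115.8;0.2 0.102 0.0453 0.003 0 0 115.8;0.2 0.102 0.0453 0.003 0 0 115.8;0.2 0.102 0.0453 0.003 0 0 115.8"
}}

```text
clock: 10.3
eef_pos: [0.4927, 0.1203, 0.1885]
orientation: [0.342, 0.94, -0.0, -0.0]
contact_force: [-0.2, 0.5, 0.2]
width: 0.603
gripper_force: 0.0
```

```bash
python3 -c "
from h import *
from rig import ctrl
go(ctrl.sense(),[.4943,.1211,.19],1.422)"
```

```text
shift [-0.0007  0.0016 -0.0015] rot [-0.0293 -0.017  58.4785]
```

>>> {"api": "jog_arm", "payload": {
  "steps": "0.2 0 0.0015 -0.0015 0 0 58.5;0.2 0 0.0015 -0.0015 0 0 58.5;0.2 0 0.0015 -0.0015 0 0 58.5;0.2 0 0.0015 -0.0015 0 0 58.5;0.2 0 0.0015 -0.0015 0 0 58.5;0.2 0 0.0015 -0.0015 0 0 58.5;0.2 0 0.0015 -0.0015 0 0 58.5;0.2 0 0.0015 -0.0015 0 0 58.5"
}}

```text
clock: 10.97
eef_pos: [0.4938, 0.1214, 0.1898]
orientation: [0.751, 0.66, -0.0, -0.0]
contact_force: [-0.1, 0.8, 0.3]
width: 0.601
gripper_force: 0.0
```

```bash
python3 -c "
from h import *
from rig import ctrl
go(ctrl.sense(),[.4943,.1211,.1],1.422)"
```

```text
shift [-0.0002  0.0007  0.0898] rot [-0.056   0.0041  1.1733]
```

>>> {"api": "jog_arm", "payload": {
  "steps": "0.2 0 0 0.03 0 0 1;0.2 0 0 0.06 0 0 1;0.2 0 0 0.09 0 0 1;0.2 0 0 0.09 0 0 1;-1 0 0 0.09 0 0 1;-1 0 0 0.09 0 0 1;-1 0 0 0.09 0 0 1;-1 0 0 0.09 0 0 1"
}}

```text
clock: 11.63
eef_pos: [0.4938, 0.1217, 0.1019]
orientation: [0.755, 0.656, -0.0, -0.001]
contact_force: [-3.2, 0.7, 4.3]
width: 0.162
gripper_force: 59.9
```

>>> {"api": "jog_arm", "payload": {
  "steps": "-1 0 0 0 0 0 0;-1 0 0 -0.0001 0 0 -7;-1 0 0 -0.0002 0 0 -14;-1 0 0 -0.0002 0 0 -21;-1 0 0 -0.0003 0 0 -28;-1 0 0 -0.0004 0 0 -35;-1 0 0 -0.0005 0 0 -42;-1 0 0 -0.0006 0 0 -49"
}}

```text
clock: 12.3
eef_pos: [0.4946, 0.1222, 0.1024]
orientation: [0.413, 0.911, 0.001, 0.0]
contact_force: [-2.2, 2.8, 4.2]
width: 0.161
gripper_force: 59.8
```

```bash
python3 st.py
```

```text
[0.4946 0.1222 0.1024] yaw 2.2909523385805493 q6 -0.5293058320788893 tz [ 0.5417  0.2942 -0.1226] F [-2.1984  2.8314  4.2311] w 0.16136280665984803
```

>>> {"api": "jog_arm", "payload": {
  "steps": "-1 0 0 -0.0001 0 0 -7;-1 0 0 -0.0002 0 0 -14;-1 0 0 -0.0002 0 0 -21;-1 0 0 -0.0003 0 0 -28;-1 0 0 -0.0004 0 0 -35;-1 0 0 -0.0005 0 0 -42;-1 0 0 -0.0005 0 0 -44;-1 0 0 -0.0005 0 0 -44"
}}

```text
clock: 12.97
eef_pos: [0.4947, 0.1229, 0.1029]
orientation: [0.044, 0.999, 0.002, 0.001]
contact_force: [-0.7, 5.9, 2.7]
width: 0.163
gripper_force: 59.8
```

```bash
python3 st.py
```

```text
[0.4947 0.1229 0.1029] yaw 3.0544615572456144 q6 -1.2931600127010519 tz [ 1.0478  0.3448 -0.0336] F [-0.699   5.9119  2.6594] w 0.16324238929329046
```

>>> {"api": "jog_arm", "payload": {
  "steps": "-1 0 0 0 0 0 -5;-1 0 0 -0.0001 0 0 -10;-1 0 0 -0.0001 0 0 -10"
}}

```text
clock: 13.22
eef_pos: [0.4947, 0.1231, 0.103]
orientation: [-0.045, 0.999, 0.002, 0.001]
contact_force: [-1.1, 5.8, 3.4]
width: 0.16
gripper_force: 59.9
```

```bash
python3 st.py
```

```text
[0.4947 0.1231 0.103 ] yaw -3.0522315450584867 q6 -1.4696826733786579 tz [1.1877 0.3926 0.1288] F [-1.0989  5.7785  3.4239] w 0.16030161278508304
```

>>> {"api": "jog_arm", "payload": {
  "steps": "-1 0 0 0 0 0 -4;-1 0 0 -0.0001 0 0 -8;-1 0 0 -0.0001 0 0 -8"
}}

```text
clock: 13.47
eef_pos: [0.4946, 0.1232, 0.1031]
orientation: [-0.113, 0.994, 0.002, 0.001]
contact_force: [-1.7, 6.5, 3.5]
width: 0.165
gripper_force: 60.0
```

```bash
python3 st.py
```

```text
[0.4946 0.1232 0.1031] yaw -2.915866652871387 q6 -1.6067253392888052 tz [ 1.1084  0.4363 -0.8745] F [-1.6922  6.5012  3.5005] w 0.16517366658752583
```

>>> {"api": "jog_arm", "payload": {
  "steps": "-1 0 0 0 0 0 -4;-1 0 0 0 0 0 -4"
}}

```text
clock: 13.63
eef_pos: [0.4948, 0.1231, 0.1032]
orientation: [-0.146, 0.989, 0.002, 0.001]
contact_force: [-1.4, 5.0, 3.3]
width: 0.165
gripper_force: 73.1
```

```bash
python3 st.py
```

```text
[0.4948 0.1231 0.1032] yaw -2.8481907042575596 q6 -1.6748302588528958 tz [ 0.9374  0.3977 -1.6114] F [-1.386   4.9678  3.2723] w 0.16473030817176412
```

>>> {"api": "jog_arm", "payload": {
  "steps": "0.3 0 0 0 0 0 0;0.3 0 0 0 0 0 0;0.3 0 0 0 0 0 0;0.3 0 0 -0.04 0 0 0;0.3 0 0 -0.08 0 0 0;0.3 0 0 -0.12 0 0 7;0.3 0 0 -0.16 0 0 14;0.3 0 0 -0.18 0 0 21"
}}

```text
clock: 14.3
eef_pos: [0.4955, 0.1211, 0.2865]
orientation: [0.038, 0.999, 0.0, 0.003]
contact_force: [1.2, 0.6, 0.3]
width: 0.647
gripper_force: 0.0
```

```bash
python3 -c "
from h import *
from rig import ctrl
go(ctrl.sense(),[.577,.249,.28],1.43)"
```

```text
shift [-0.0715  0.1337  0.007 ] rot [ 0.2823  0.1878 93.7014]
```

>>> {"api": "jog_arm", "payload": {
  "steps": "0.3 -0.0715 0.134 0.007 0 0 93.5;0.3 -0.0715 0.134 0.007 0 0 93.5;0.3 -0.0715 0.134 0.007 0 0 93.5;0.3 -0.0715 0.134 0.007 0 0 93.5;0.3 -0.0715 0.134 0.007 0 0 93.5;0.3 -0.0715 0.134 0.007 0 0 93.5;0.3 -0.0715 0.134 0.007 0 0 93.5;0.3 -0.0715 0.134 0.007 0 0 93.5"
}}

```text
clock: 14.97
eef_pos: [0.5741, 0.2497, 0.2726]
orientation: [0.512, 0.859, -0.001, -0.001]
contact_force: [-0.7, -0.2, 0.2]
width: 0.649
gripper_force: 0.0
```

>>> {"api": "jog_arm", "payload": {
  "steps": "0.3 0 0 0 0 0 36.5;0.3 0 0 0 0 0 36.5;0.3 0 0 0 0 0 36.5;0.3 0 0 0 0 0 36.5;0.3 0 0 0 0 0 36.5;0.3 0 0 0 0 0 36.5;0.3 0 0 0 0 0 36.5"
}}

```text
clock: 15.55
eef_pos: [0.5741, 0.2495, 0.273]
orientation: [0.753, 0.658, -0.001, -0.001]
contact_force: [1.0, -0.0, -0.2]
width: 0.652
gripper_force: 0.0
```

```bash
python3 st.py
python3 - <<'E'
from rig import ctrl
from h import *
s=ctrl.sense();im=ctrl.get_image("wrist")[:,:,::-1]
cv2.imwrite("pics/w3.png",im);cv2.imwrite("pics/w3b.png",cv2.resize(im,(800,600)))
np.save("T3.npy",tool(s))
E
```

```text
[0.5741 0.2495 0.273 ] yaw 1.4369213045545972 q6 0.5037966992768093 tz [-0.0449 -0.0052 -0.0126] F [ 0.9847 -0.0252 -0.1876] w 0.6521280510883297
```

View pics/w3b.png

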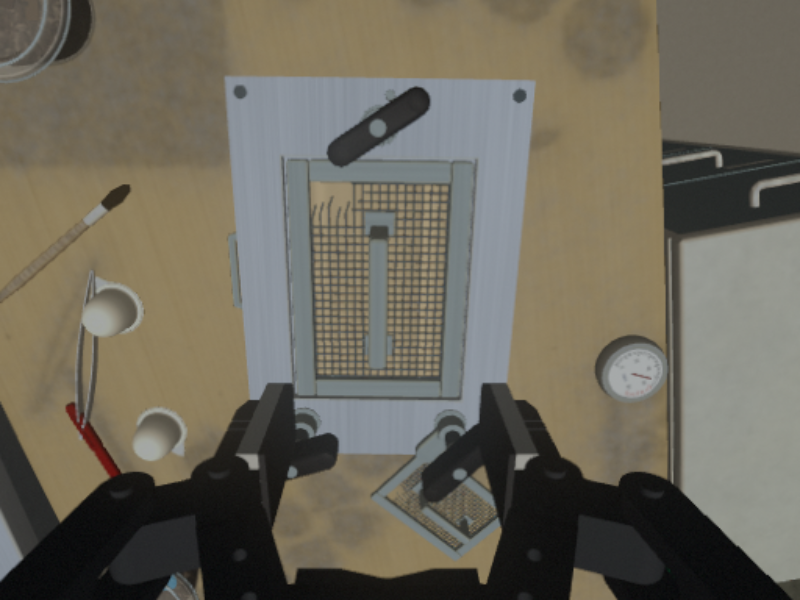

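The wrist view shows all three bars turned away. The single bar is at about 35° to box x, value about 2.19. The near bar is at about 20°, value about 1.9, and the far bar at about 45°, value about 2.4. These match the stops and all feet are clear, and the handle runs from (379,233) to (378,368). I'll grasp the handle next.

```bash
python3 -c "
from h import *
from rig import ctrl
m=ctrl.camera_model('wrist');T=np.load('T3.npy')
print(onz(m,np.array([[379,235],[378,368]])*.64,.111,T), onz(m,np.array([[286,159],[476,161],[461,398],[291,397]])*.64,.072,T).mean(0))
go(ctrl.sense(),[.566,.2205,.088],1.423)"
```

```text
[[0.5726 0.2654 0.111 ]
 [0.5599 0.1795 0.111 ]] [0.5652 0.2204 0.072 ]
shift [-0.0297 -0.0037  0.1851] rot [-0.1501  0.0584  0.8236]
```

>>> {"api": "jog_arm", "payload": {
  "steps": "0.2 -0.03 -0.004 0.04 0 0 0.8;0.2 -0.03 -0.004 0.08 0 0 0.8;0.2 -0.03 -0.004 0.11 0 0 0.8;0.2 -0.03 -0.004 0.14 0 0 0.8;0.2 -0.03 -0.004 0.165 0 0 0.8;0.2 -0.03 -0.004 0.183 0 0 0.8;0.2 -0.03 -0.004 0.185 0 0 0.8;0.2 -0.03 -0.004 0.185 0 0 0.8"
}}

```text
clock: 16.27
eef_pos: [0.5643, 0.2201, 0.0867]
orientation: [0.758, 0.653, -0.003, -0.001]
contact_force: [-0.6, 0.7, -0.1]
width: 0.6
gripper_force: 0.0
```

>>> {"api": "jog_arm", "payload": {
  "steps": "-1 0 0 0 0 0 0;-1 0 0 0 0 0 0;-1 0 0 0 0 0 0;-1 0 0 0 0 0 0;-1 0 0 0 0 0 0;-1 0 0 0 0 0 0"
}}

```text
clock: 16.77
eef_pos: [0.5662, 0.2211, 0.0905]
orientation: [0.758, 0.652, -0.0, -0.001]
contact_force: [-2.5, -0.7, 5.6]
width: 0.125
gripper_force: 60.9
```

```bash
python3 st.py
```

```text
[0.5662 0.2211 0.0905] yaw 1.4206110052382026 q6 0.4801980279227514 tz [0.0504 0.5734 0.0705] F [-2.5395 -0.6765  5.5821] w 0.12532219937353048
```

>>> {"api": "jog_arm", "payload": {
  "steps": "-1 0 0 -0.008 0 0 0;-1 0 0 -0.02 0 0 0;-1 0 0 -0.04 0 0 0;-1 0 0 -0.065 0 0 0;-1 0 0 -0.09 0 0 0;-1 0 0 -0.12 0 0 0;-1 0 0 -0.15 0 0 0;-1 0 0 -0.16 0 0 0"
}}

```text
clock: 17.43
eef_pos: [0.5687, 0.2214, 0.2553]
orientation: [0.758, 0.652, 0.004, 0.001]
contact_force: [1.2, 0.6, -0.9]
width: 0.125
gripper_force: 59.9
```

Run:
```python
from rig import ctrl
from h import *
s=ctrl.sense();print(s["eef_pos"],s["contact_force"],s["width"])
a=ctrl.get_image("wrist")[:,:,::-1];b=ctrl.get_image("side")[:,:,::-1]
cv2.imwrite("pics/w4b.png",cv2.resize(np.hstack([a,b]),(800,300)))
# tub rim: bright whitish blob in initial scene & side images
for n in("scene","side"):
    im=cv2.imread(f"pics/{n}0.png");m=ctrl.camera_model(n);h=cv2.cvtColor(im,cv2.COLOR_BGR2HSV)
```

```text
[0.5687 0.2214 0.2553] [ 1.246   0.5854 -0.8654] 0.12546170086904904
```

View pics/w4b.png

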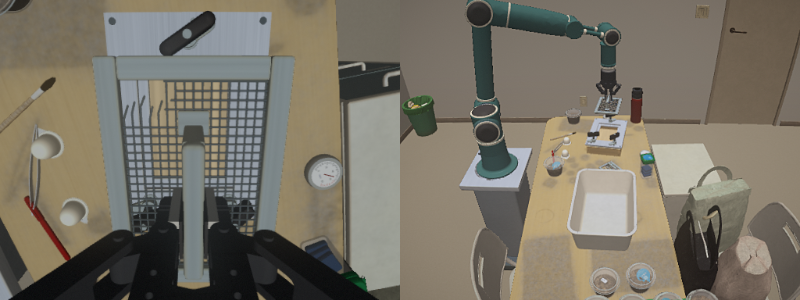

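The pictures show the insert hanging level in the gripper, clear of the box. The tub stands undisturbed at about (0.563, −0.353).

```bash
python3 -c "
from h import *
from rig import ctrl
go(ctrl.sense(),[.563,-.353,.25],1.54)"
```

```text
shift [-0.5685  0.0811  0.0011] rot [ 0.2542 -0.1489 -6.8612]
```

>>> {"api": "jog_arm", "payload": {
  "steps": "-1 -0.015 0.002 0 0 0 0;-1 -0.045 0.006 0 0 0 0;-1 -0.08 0.011 0 0 0 -1;-1 -0.115 0.016 0 0 0 -1;-1 -0.15 0.021 0 0 0 -2;-1 -0.185 0.026 0 0 0 -2;-1 -0.22 0.031 0 0 0 -3;-1 -0.255 0.036 0 0 0 -3"
}}

```text
clock: 18.2
eef_pos: [0.5609, -0.0391, 0.2449]
orientation: [0.741, 0.672, -0.003, -0.003]
contact_force: [0.2, -0.5, -1.2]
width: 0.127
gripper_force: 59.9
```

>>> {"api": "jog_arm", "payload": {
  "steps": "-1 -0.035 0.007 0 0 0 -0.5;-1 -0.07 0.013 0 0 0 -1;-1 -0.105 0.019 0 0 0 -1.5;-1 -0.14 0.025 0 0 0 -2;-1 -0.175 0.031 0 0 0 -2.5;-1 -0.21 0.037 0 0 0 -3;-1 -0.24 0.043 0 0 0 -3.5;-1 -0.265 0.047 0 0 0 -4"
}}

```text
clock: 18.87
eef_pos: [0.5818, -0.3077, 0.2444]
orientation: [0.717, 0.697, -0.002, -0.003]
contact_force: [-0.1, -0.0, -2.3]
width: 0.121
gripper_force: 59.8
```

```bash
python3 -c "
from h import *
from rig import ctrl
go(ctrl.sense(),[.563,-.353,.25],1.54)"
```

```text
shift [-0.0458 -0.0175 -0.0055] rot [-0.4412 -0.0812  0.0763]
```

Next I'll centre over the tub and look down to check.

>>> {"api": "jog_arm", "payload": {
  "steps": "-1 -0.02 -0.008 -0.003 -0.2 0 0;-1 -0.04 -0.015 -0.005 -0.4 0 0;-1 -0.046 -0.0175 -0.005 -0.4 0 0;-1 -0.046 -0.0175 -0.005 -0.4 0 0"
}}

```text
clock: 19.2
eef_pos: [0.5629, -0.3521, 0.2503]
orientation: [0.718, 0.696, 0.001, -0.001]
contact_force: [-0.5, -0.0, -1.2]
width: 0.122
gripper_force: 59.9
```

```bash
python3 st.py
python3 - <<'E'
from rig import ctrl
from h import *
a=ctrl.get_image("scene")[:,:,::-1];b=ctrl.get_image("side")[:,:,::-1]
cv2.imwrite("pics/w5b.png",cv2.resize(np.hstack([a[100:360,200:500],b[100:360,130:430]]),(800,346)))
E
```

```text
[ 0.5629 -0.3521  0.2503] yaw 1.539407424834506 q6 -0.5662905705936964 tz [ 0.0279 -0.0031  0.0053] F [-0.4652 -0.0083 -1.2213] w 0.1219503751813188
```

View pics/w5b.png

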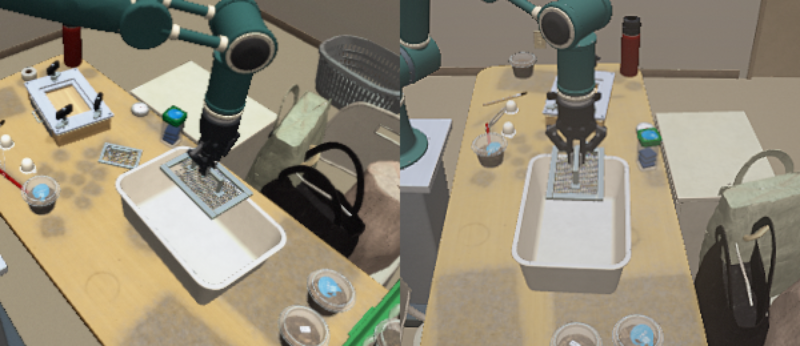

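The insert hangs level above the tub, aligned with it. I'll lower it.

>>> {"api": "jog_arm", "payload": {
  "steps": "-1 0 0 0.02 0 0 0;-1 0 0 0.05 0 0 0;-1 0 0 0.08 0 0 0;-1 0 0 0.11 0 0 0;-1 0 0 0.14 0 0 0;-1 0 0 0.165 0 0 0;-1 0 0 0.185 0 0 0;-1 0 0 0.195 0 0 0"
}}

```text
clock: 19.97
eef_pos: [0.5642, -0.3474, 0.0539]
orientation: [0.716, 0.698, 0.001, -0.002]
contact_force: [-0.5, 0.0, -3.6]
width: 0.125
gripper_force: 59.8
```

>>> {"api": "jog_arm", "payload": {
  "steps": "-1 0 0 0 0 0 0;-1 0 0 0.004 0 0 0;-1 0 0 0.008 0 0 0;-1 0 0 0.01 0 0 0;-1 0 0 0.01 0 0 0"
}}

```text
clock: 20.38
eef_pos: [0.5668, -0.3511, 0.0493]
orientation: [0.717, 0.697, 0.002, 0.002]
contact_force: [0.2, -0.0, -1.8]
width: 0.127
gripper_force: 59.9
```

>>> {"api": "jog_arm", "payload": {
  "steps": "-1 0 0 0.003 0 0 0;-1 0 0 0.006 0 0 0;-1 0 0 0.008 0 0 0;-1 0 0 0.008 0 0 0"
}}

```text
clock: 20.72
eef_pos: [0.5658, -0.3506, 0.0398]
orientation: [0.717, 0.697, 0.001, 0.001]
contact_force: [-0.4, -0.2, -1.9]
width: 0.121
gripper_force: 59.9
```

>>> {"api": "jog_arm", "payload": {
  "steps": "-1 0 0 0.001 0 0 0;-1 0 0 0.002 0 0 0;-1 0 0 0.002 0 0 0"
}}

```text
clock: 20.97
eef_pos: [0.5661, -0.3508, 0.0381]
orientation: [0.717, 0.697, 0.001, 0.002]
contact_force: [0.8, 0.2, -2.3]
width: 0.127
gripper_force: 59.9
```

>>> {"api": "jog_arm", "payload": {
  "steps": "-0.2 0 0 0 0 0 0;-0.2 0 0 0 0 0 0;-0.2 0 0 0 0 0 0;-0.2 0 0 0 0 0 0;-0.2 0 0 -0.02 0 0 0;-0.2 0 0 -0.05 0 0 0;-0.2 0 0 -0.085 0 0 0;-0.2 0 0 -0.12 0 0 0"
}}

```text
clock: 21.63
eef_pos: [0.5651, -0.3503, 0.1589]
orientation: [0.717, 0.697, 0.001, 0.001]
contact_force: [-0.5, -0.4, 1.0]
width: 0.4
gripper_force: 0.0
```

>>> {"api": "jog_arm", "payload": {
  "steps": "-0.2 0 0 -0.03 0 0 0;-0.2 0 0 -0.07 0 0 0;-0.2 0 0 -0.11 0 0 0;-0.2 0 0 -0.14 0 0 0;-0.2 0 0 -0.14 0 0 0;-0.2 0 0 -0.14 0 0 0"
}}

```text
clock: 22.13
eef_pos: [0.5665, -0.3517, 0.3026]
orientation: [0.717, 0.697, 0.002, 0.005]
contact_force: [-0.4, 0.1, 0.5]
width: 0.398
gripper_force: 0.0
```

```bash
python3 st.py
python3 - <<'E'
from rig import ctrl
from h import *
a=ctrl.get_image("wrist")[:,:,::-1];b=ctrl.get_image("side")[:,:,::-1]
cv2.imwrite("pics/w6b.png",cv2.resize(np.hstack([a,b]),(800,300)))
E
```

```text
[ 0.5665 -0.3517  0.3026] yaw 1.542385766685539 q6 -0.565972419781332 tz [ 0.0109  0.033  -0.0055] F [-0.4314  0.1071  0.4662] w 0.3982502937057478
```

View pics/w6b.png

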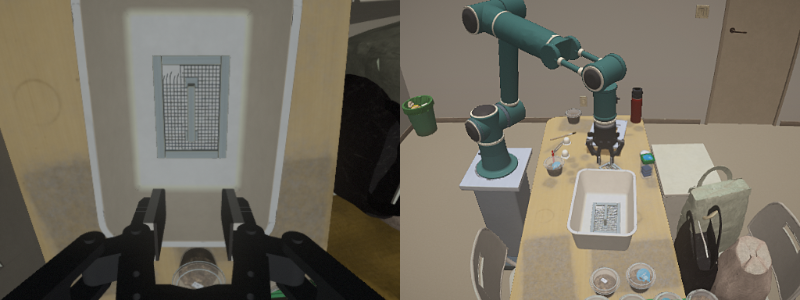

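The insert lies flat in the middle of the tub floor, at about (190,107) in the left picture, and the gripper is clear. I'll hand the job in.

```bash
python3 -c "
from rig import ctrl
print(ctrl.job_done())"
```

```text
the job is handed in; nothing more can be done
None
```

I unscrewed all three hook bolts to their end stops, lifted the insert out and laid it flat in the tub, then handed the job in at about 22 s; no verdict came back.

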